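# Unlock the panel press and draw the blank panel back to its front stop

### The job

The panel press has finished with the black blank panel on its bed. Loosen the wing knob as far as it goes, so that the lock foot in front of the panel is raised, and leave it so; nobody remembers which way that screw is threaded, so try both ways and feel. Then, pressing lightly with the fingertips on the panel's bare top, draw it flat along the bed until its near edge is squarely home against the front stop, without pushing hard on it or shifting the two small speakers beside the press.

Things in the scene. Friction and masses are not known exactly. Their poses are not given: they have to be found in the camera images.
- press: Fixed panel press on an aluminium base 340 x 270 x 18 mm. Origin: centre of its underside, on the table. +x points away from its front stop (roughly away from the robot), +y to the side with the wing knob, z up. The bed is the base's top, z = 18 mm. Two guides along x, 114 mm apart, 10 mm wide and 5 mm high above the bed, lie either side of y = 0.
- stop_face (a point): Middle of the front stop's face where the panel comes home, at bed height: (-150, 0, 18) mm in the press frame, axes as the press. The stop is a dark bar 12 mm thick, 134 mm wide, 5 mm high above the bed.
- panel: Black plastic plate 150 (x) by 110 (y) by 6 mm, 170 to 330 g, loose, flat on the bed with 2 mm play to each guide; too wide to grip. Origin: centre of its underside, axes as the press. At the start its near edge is 90 to 94 mm from the stop; 71 to 75 mm of it stick out from the bridge. Matt, grippy film on top, slippery below: a fingertip press of 5 to 15 N drags it.
- panel_edge (a point): Middle of the upper near edge of the panel: (-75, 0, 6) mm in the panel's frame. Home, it is level with the stop's face and 6 mm above the bed.
- knob_grip (a point): Centre of the knob's black wing, the place to grip: a bar 54 (y) by 14 (x) by 22 mm high on an upright axis at (-68, 105) mm in the press frame, 66 mm above the table; the hub's underside is 47 mm above it. The frame turns with the knob; locked, axes as the press. From locked it turns 1.5 rad one way only (which is not marked), friction 0.04 N m; the other way it stops hard. It stays where left.
- dog_foot (a point): Underside of the lock foot, a dark block 12 (x) by 16 (y) mm at (-68, 47) mm in the press frame, just before the panel's near edge; a 12 mm wide arm joins it to the screw under the knob. Locked it is 1.5 mm above the bed and blocks the panel; it rises 6 mm per rad of knob turn, 9 mm at most. Raised 7 mm or more, the panel passes below. Arm top: 17 mm above the bed when locked.
- speaker_a_mid (a point): Centre of a small square black speaker, 62 x 62 x 34 mm, 150 g, loose on the table beside the press, on the knob's side. To be left alone.
- speaker_b_mid (a point): Centre of the second such speaker, on the other side of the press. To be left alone.
- bridge_front (a point): Middle of the top front edge of the grey bridge, at (15, 0, 85) mm in the press frame. The bridge spans the bed, 41 mm clear of it underneath: x = 15 to 135 mm, y = -103 to 103 mm, top at z = 85 mm. A head 100 mm wide (y) stands on it at x = 55 to 135 mm, up to z = 153 mm. Axes as the press.
Not all that is in view belongs to the job. There is more than one size of the panel; the one meant has the size given above.

How it is judged:
By the outcome, as a careful person would: the job done as asked, in the order asked, and still so for the second after the job is handed in, with the robot touching nothing.
It also fails if it takes over 48 s, if anything falls off the work surface, if the arm or the gripper's body presses on something with over 40 N, if the wrist force passes 120 N, or if a joint passes its speed limit or range.

### The arm

A 6-joint arm with a two-finger parallel gripper is mounted at the origin on the work surface. World frame = base frame: x ahead of the robot, y to its left, z up, the work surface at z = 0. Lengths are in m, angles in rad, forces in N, time in s.
With the tool pointing down it reaches from about 0.3 to 0.875 m from the base axis. Payload 6.4 kg.
Tool frame: the origin (TCP) lies on the centre line of the jaws, within the pads' length; the fingertips stand 11 mm ahead of it and the grasp point (between the pads) lies 8 mm behind it; x points along the fingers, y is the direction in which the jaws open and shut, and the axes are right-handed (so a half turn about x gives the same grasp; the last joint's range is limited). The gripper opens to 85 mm and grips with 20 to 120 N. Pads are 22 mm wide; open, the fingers measure 114 mm over their backs; the gripper's body (76 mm by 85 mm) begins 54 mm behind the grasp point. The pads swing forward as they close: fully open they stand 13 mm farther back than shut.
Start: joints at [-1.485, 0.181, 1.607, -0, 1.354, -0.206], TCP at [0.165, -0.551, 0.242] pointing down, gripper open.
Joint ranges: [-2.99, 2.99], [-0.89, 2.07], [0.3, 2.58], [-1.14, 4.28], [0, 2.63], [-3.12, 3.12]. Speed limits (rad/s): [2.57, 2.57, 3.01, 3.14, 3.14, 3.14].

### API

Orientations are given as a unit quaternion [w, x, y, z].
In Python, from bench import ctrl, camera, hand_in gives the robot as it stands. The module is installed in compiled form; this text tells all that it offers.
- The arm moves only by the tool drive_tool, never from a script. Its argument "increments" is a list of rows, each a list of 7 numbers: the shift along the tool's x, y, z in m, then the turn, a rotation vector about the tool's x, y, z in degrees, then the gripper's target within -1 to 1 (fully open at 1, half-way at 0, shut at -1). In form: [[dx, dy, dz, rx, ry, rz, claw], ...]. A call has 1 to 10 rows; each row shifts and turns the commanded pose from where the row before left it, along the tool's axes as they then stand; what a row does not reach is not made up. A row lasts 1/8 s, in which the tool goes at most 62.5 mm and 10.7 degrees, less where a joint would pass 70% of its speed; a pose out of reach is approached as far as the arm can. A call is refused whole if a number of a shift passes 0.0625 or a number of a turn 10.7, either way. A call with a gripper value outside its range is refused whole. The fingers move at their own pace and stop on an object; the grip force is fixed at half the most. Time passes only in rows, so rows that do not move let the fingers close. It gives the time, the measured TCP pose, the force and the opening at its end, in the units of the state.
- ctrl.get_obs(): the state, without advancing time (a new reading comes with each control period).
- camera(name): name is "side" or "top"; returns a dict with "img" (480x640x3 uint8, red, green, blue), "depth" (480x640 float32, m along the optical axis (not along the pixel's ray), 0 where there is no reading), "fx", "fy", "cx", "cy" (pixels), "k1" (the pictures are not rectified: a ray, as slopes to the right and down, at radius r is drawn at 1 + k1 r^2 times it, then the intrinsics apply), "world_from_camera" (4x4, takes a point from camera to world coordinates). Camera axes: x right, y down, z forward; pixel columns grow to the right and rows downward; lengths in m; the calibration is good to about 2 mm. A picture is of the moment at which its call begins.
- hand_in(): hands the job in, once; it reports no verdict.
The state is a dict: "time_s": time; "q": joint angles; "dq": joint speeds; "joint_efforts": joint torques, N m; "eef_pos": TCP position; "eef_rot": TCP orientation; "wrist_force": force on the tool from outside, world axes, zero at the start; "torque": the same for the moment, N m; "opening": opening from 0.0 (shut) to 1.0 (fully open).
Only numpy, scipy, OpenCV 4.12 (cv2) and the standard library are available. Lean on these libraries where they do the work, as an engineer would, in place of code of your own. Each camera call takes 0.05 s, during which the arm holds its last target.

## Working session

There is one attempt and no reset: what is moved stays moved. The work goes in short steps, Python scripts to look and compute and a tool call to move; the robot and the scene stay as the last step left them, time stands still between calls to the robot, and variables do not carry over. Pictures are saved under pics/ and viewed, and the job is handed in when it is done.

Besides the shell and the picture viewer there is one more tool, called after "Call:" as name(argument=value, ...) on one line, values as JSON. drive_tool: Moves the arm, as the interface text tells. Its arguments: {"type":"object","properties":{"increments":{"type":"array","items":{"type":"array","items":{"type":"number"}}}},"required":["increments"]}

```bash
mkdir -p pics
cat > h.py <<'E'
import numpy as np, cv2
from bench import ctrl, camera, hand_in
def snap(n,f):
    c=camera(n); cv2.imwrite(f'pics/{f}.png',c['img'][:,:,::-1]); np.savez(f'{f}.npz',**c); return c
def load(f): return dict(np.load(f'{f}.npz'))
def ray(c,u,v):
    K=np.array([[c['fx'],0,c['cx']],[0,c['fy'],c['cy']],[0,0,1]],float)
    x=(u-c['cx'])/c['fx'];y=(v-c['cy'])/c['fy'];X,Y=x,y
    for _ in range(20):
        s=1+c['k1']*(X*X+Y*Y);X,Y=x/s,y/s
    return np.array([X,Y,1.])
def atz(c,u,v,z):
    T=c['world_from_camera'];d=T[:3,:3]@ray(c,u,v);o=T[:3,3];return o+d*(z-o[2])/d[2]
def atd(c,u,v):
    T=c['world_from_camera'];return T[:3,:3]@(ray(c,u,v)*c['depth'][int(v),int(u)])+T[:3,3]
def proj(c,p):
    T=c['world_from_camera'];q=T[:3,:3].T@(np.asarray(p)-T[:3,3]);x,y=q[0]/q[2],q[1]/q[2];s=1+c['k1']*(x*x+y*y)
    return c['fx']*x*s+c['cx'],c['fy']*y*s+c['cy']
E
python3 - <<'E'
from h import *
print(ctrl.get_obs())
for n in('top','side'):
    c=snap(n,n+'0');print(n,c['fx'],c['cx'],c['cy'],c['k1'],c['world_from_camera'].round(3))
E
```

```text
{'time_s': 0.0, 'q': array([-1.48527843e+00,  1.81530465e-01,  1.60798769e+00,  8.82483478e-07,
        1.35380257e+00, -2.06278852e-01]), 'dq': array([-0.00010774,  0.00138434,  0.00045756,  0.00026493,  0.0006542 ,
       -0.00052054]), 'joint_efforts': array([-7.06008905e-04, -4.44863605e+01, -3.51342773e+01, -2.95947866e-04,
        8.90868221e-03, -1.07298303e-05]), 'eef_pos': array([ 0.16539523, -0.55015225,  0.2413999 ]), 'eef_rot': array([ 0.10219018,  0.69963119,  0.10340984, -0.69955684]), 'wrist_force': array([-0.51522336, -0.12938795,  0.09332414]), 'torque': array([ 0.02723591,  0.0241737 , -0.00713071]), 'opening': 0.9999527115962629}
top 593.6277698011035 310.8304158126851 238.1984402481844 -0.11110972563261319 [[ 1.00e-02 -9.92e-01  1.22e-01  4.10e-01]
 [-1.00e+00 -1.00e-02  2.00e-03  4.40e-02]
 [-1.00e-03 -1.22e-01 -9.92e-01  1.25e+00]
 [ 0.00e+00  0.00e+00  0.00e+00  1.00e+00]]
side 554.9677162259636 317.4660461954415 237.50485389988978 -0.11148379995435992 [[-0.986 -0.137  0.098  0.438]
 [-0.168  0.754 -0.635  0.784]
 [ 0.013 -0.642 -0.767  0.964]
 [ 0.     0.     0.     1.   ]]
```

View pics/top0.png

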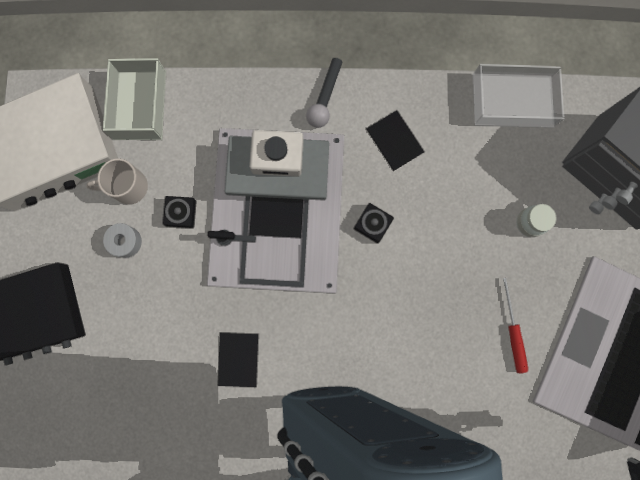

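View pics/side0.png

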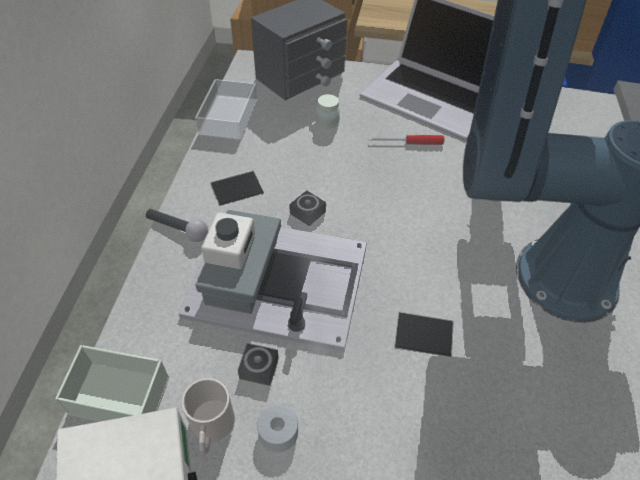

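The top view shows the press at about (275,212), the black panel on its bed at (276,217) and the wing knob at (221,237). Speakers are at (179,211) and (374,222). Candidates for the panel are black plates at (276,217) under the bridge, (238,360) on the table and (395,140) on the table. Only the first is on the press bed, so I choose it and check with a crop.

Run:
```python
from h import *
c=load('top0');s=load('side0')
cv2.imwrite('pics/c1.png',cv2.resize(c['img'][115:305,155:405,::-1],None,fx=3.2,fy=3.2,interpolation=cv2.INTER_CUBIC)[:600])
cv2.imwrite('pics/c2.png',cv2.resize(s['img'][205:385,170:380,::-1],None,fx=3.3,fy=3.3,interpolation=cv2.INTER_CUBIC))
```

```text
(no output)
```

View pics/c1.png

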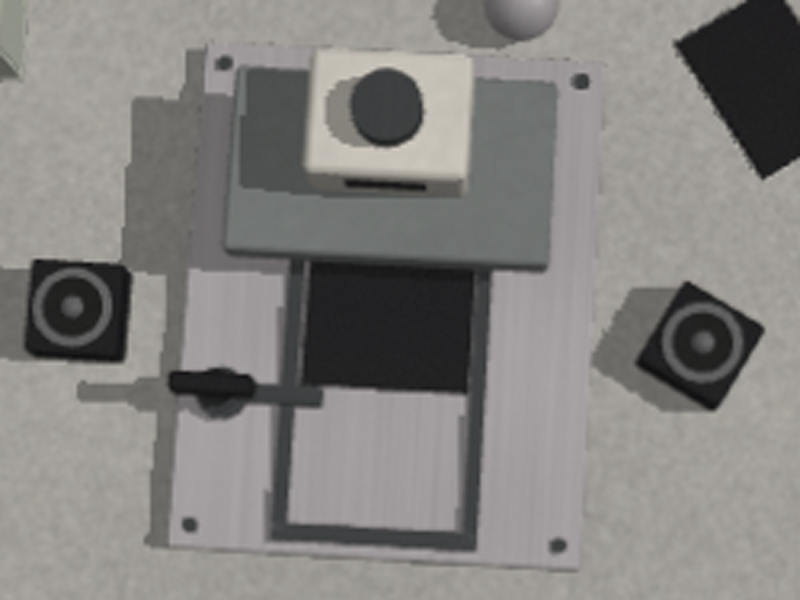

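View pics/c2.png

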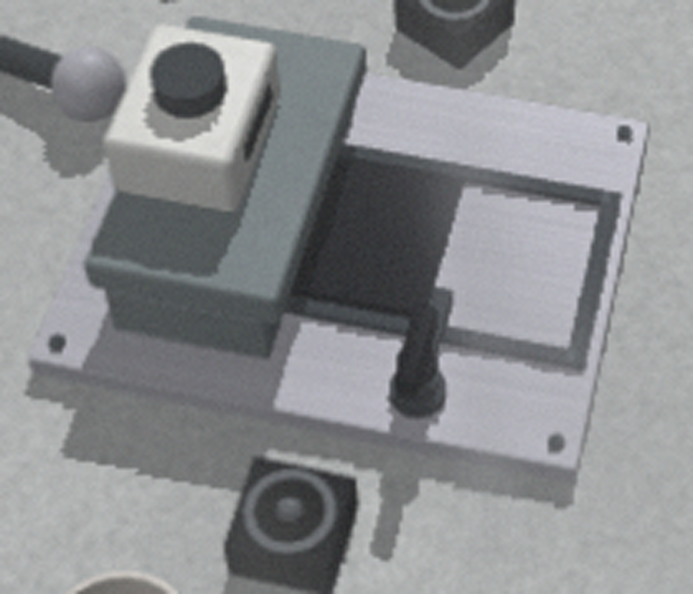

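The crop confirms it: the black plate lies between the guides, and its near edge is at about crop (387,388). The wing lies along y at crop (212,384).

```bash
cat > fit.py <<'E'
from h import *
from scipy.optimize import least_squares
c=load('top0');s=load('side0')
def up(p,o,k): return ((p[0]+.5)/k-.5+o[0],(p[1]+.5)/k-.5+o[1])
T=lambda p:up(p,(155,115),3.2); S=lambda p:up(p,(170,205),3.3)
loc=[(.170,.135),(.170,-.135),(-.170,.135),(-.170,-.135)]
pt=[T(p) for p in((207,40),(604,62),(169,546),(579,569))]
W=[atz(c,*p,.018)[:2] for p in pt]
def f(x):
    a=x[2];R=np.array([[np.cos(a),-np.sin(a)],[np.sin(a),np.cos(a)]])
    return np.concatenate([x[:2]+R@l-w for l,w in zip(loc,W)])
r=least_squares(f,[.45,.1,0]);X=r.x
def p2w(x,y,z):
    a=X[2];return np.array([X[0]+np.cos(a)*x-np.sin(a)*y,X[1]+np.sin(a)*x+np.cos(a)*y,z])
def w2p(w):
    a=X[2];d=np.asarray(w)[:2]-X[:2];return np.array([np.cos(a)*d[0]+np.sin(a)*d[1],-np.sin(a)*d[0]+np.cos(a)*d[1]])
E
python3 - <<'E'
from fit import *
print(X,np.degrees(X[2]),(r.fun*1000).round(1))
print('stop inner',[w2p(atz(c,*T(p),.023)).round(4) for p in((287,524),(462,536))])
print('bridge front edge',[w2p(atz(c,*T(p),.085)).round(4) for p in((227,250),(547,268))])
print('panel edge',[w2p(atz(c,*T(p),.024)).round(4) for p in((304,384),(467,394))])
print('knob',w2p(atz(c,*T((212,383)),.077)).round(4))
print('spk',[w2p(atz(c,*T(p),.034)).round(4) for p in((72,308),(703,342))])
inv=lambda q:((q[0]-170+.5)*3.3-.5,(q[1]-205+.5)*3.3-.5)
for l in loc: print('side pred',np.round(inv(proj(s,p2w(*l,.018)))))
print('side knob',np.round(inv(proj(s,p2w(-.068,.105,.077)))),'bridge corners',[np.round(inv(proj(s,p2w(.015,y,.085)))) for y in(.103,-.103)])
for q in [(-.068,.105,.066),(-.068,.047,.035),(-.028,0,.024),(-.118,0,.024)]: print(q,p2w(*q))
E
```

```text
[ 0.62491112  0.11986864 -0.04491433] -2.573401746627958 [-0.3  1.1  0.8 -1.5 -0.1  2.  -0.4 -1.5]
stop inner [array([-0.1514,  0.0566]), array([-0.1528, -0.0568])]
bridge front edge [array([0.0143, 0.0988]), array([ 0.0137, -0.1016])]
panel edge [array([-0.0598,  0.0516]), array([-0.0605, -0.0548])]
knob [-0.0689  0.1032]
spk [array([-0.0195,  0.2056]), array([-0.0195, -0.2058])]
side pred [ 26. 360.]
side pred [168.  38.]
side pred [577. 471.]
side pred [650. 122.]
side knob [417. 341.] bridge corners [array([277., 303.]), array([368.,  44.])]
(-0.068, 0.105, 0.066) [0.56169411 0.2278159  0.066     ]
(-0.068, 0.047, 0.035) [0.55908996 0.16987439 0.035     ]
(-0.028, 0, 0.024) [0.59693935 0.12112582 0.024     ]
(-0.118, 0, 0.024) [0.50703012 0.12516675 0.024     ]
```

```bash
cat > plan.py <<'E'
from fit import *
from scipy.spatial.transform import Rotation as Ro
def R0(o): q=o['eef_rot'];return Ro.from_quat([q[1],q[2],q[3],q[0]])
def down(yaw): # tool x down, tool y at world angle yaw
    x=np.array([0,0,-1.]);y=np.array([np.cos(yaw),np.sin(yaw),0]);return Ro.from_matrix(np.array([x,y,np.cross(x,y)]).T)
def st(o=None):
    o=o or ctrl.get_obs();R=R0(o).as_matrix();p=o['eef_pos']
    print('t',round(o['time_s'],2),'pos',p.round(4),'press',w2p(p).round(4),'yaw-press',round(np.degrees(np.arctan2(R[1,1],R[0,1])-X[2]),1),'toolx',R[:,0].round(3),'F',o['wrist_force'].round(1),'M',o['torque'].round(2),'op',round(o['opening'],3),'q',o['q'].round(2))
def rows(pos,R,n,claw,start=None):
    o=ctrl.get_obs();p=np.array(o['eef_pos']);Rc=R0(o)
    if start: p,Rc=start
    for i in range(n):
        k=n-i;d=Rc.inv().apply((pos-p)/k).round(4);t=np.degrees((Rc.inv()*R).as_rotvec()/k).round(1)
        print(list(map(float,d))+list(map(float,t))+[claw],end=',\n')
        p=p+Rc.apply(d);Rc=Rc*Ro.from_rotvec(np.radians(t))
    return p,Rc
E
python3 - <<'E'
from plan import *
st()
R=R0(ctrl.get_obs()).as_matrix();yaw=np.arctan2(R[1,1],R[0,1]);print(np.degrees(yaw))
# tool yaw = q1 - s*q6 + const ; candidates
for y in (X[2],X[2]+np.pi): print(np.degrees(y))
s=rows(p2w(-.068,.104,.17),down(X[2]),16,1) 
print(); rows(p2w(-.068,.104,.17),down(X[2]+np.pi),18,1)
E
```

```text
t 0.1 pos [ 0.1654 -0.5502  0.2415] press [-0.429 -0.69 ] yaw-press -70.7 toolx [-0.     0.002 -1.   ] F [-0.1 -0.4  0.4] M [-0.   -0.    0.05] op 0.998 q [-1.49  0.18  1.61 -0.    1.35 -0.21]
-73.28074011614575
-2.573401746627958
177.42659825337202
[0.0045, -0.0394, -0.0377, -4.4, -0.0, 0.0, 1],
[0.0045, -0.0364, -0.0406, -4.4, -0.0, 0.0, 1],
[0.0045, -0.0331, -0.0433, -4.4, -0.0, 0.0, 1],
[0.0045, -0.0297, -0.0457, -4.4, -0.0, 0.0, 1],
[0.0046, -0.0261, -0.0478, -4.4, -0.0, 0.0, 1],
[0.0045, -0.0224, -0.0497, -4.4, -0.0, 0.0, 1],
[0.0046, -0.0185, -0.0513, -4.4, -0.0, 0.0, 1],
[0.0045, -0.0145, -0.0525, -4.4, -0.0, 0.0, 1],
[0.0046, -0.0105, -0.0535, -4.4, -0.0, 0.0, 1],
[0.0045, -0.0063, -0.0541, -4.4, -0.0, 0.0, 1],
[0.0046, -0.0022, -0.0545, -4.5, -0.0, 0.0, 1],
[0.0045, 0.0021, -0.0545, -4.4, -0.0, 0.0, 1],
[0.0046, 0.0063, -0.0541, -4.5, -0.0, 0.0, 1],
[0.0045, 0.0105, -0.0535, -4.4, -0.0, 0.0, 1],
[0.0046, 0.0146, -0.0525, -4.5, -0.0, 0.0, 1],
[0.0045, 0.0187, -0.0512, -4.4, -0.1, 0.0, 1],

[0.004, -0.035, -0.0335, 6.1, 0.0, 0.0, 1],
[0.004, -0.0384, -0.0296, 6.1, 0.0, 0.0, 1],
[0.004, -0.0413, -0.0253, 6.1, 0.0, 0.0, 1],
[0.004, -0.0438, -0.0208, 6.1, 0.0, 0.0, 1],
[0.004, -0.0457, -0.0161, 6.1, 0.0, 0.0, 1],
[0.004, -0.0472, -0.0111, 6.1, 0.0, 0.0, 1],
[0.0041, -0.0481, -0.006, 6.1, 0.0, 0.0, 1],
[0.004, -0.0484, -0.0009, 6.1, 0.0, 0.0, 1],
[0.0041, -0.0483, 0.0043, 6.0, 0.0, 0.0, 1],
[0.004, -0.0475, 0.0093, 6.1, 0.0, 0.0, 1],
[0.0041, -0.0463, 0.0143, 6.0, 0.0, 0.0, 1],
[0.004, -0.0445, 0.019, 6.1, 0.0, 0.0, 1],
[0.0041, -0.0423, 0.0237, 6.0, 0.0, 0.0, 1],
[0.004, -0.0396, 0.028, 6.1, 0.0, 0.0, 1],
[0.0041, -0.0364, 0.032, 6.0, 0.0, 0.0, 1],
[0.004, -0.0328, 0.0356, 6.1, 0.0, 0.0, 1],
[0.0041, -0.0289, 0.0389, 6.0, 0.0, -0.0, 1],
[0.004, -0.0246, 0.0417, 6.1, 0.1, -0.0, 1],
```

Call:
drive_tool(increments=[[0.0045, -0.0394, -0.0377, -4.4, 0, 0, 1], [0.0045, -0.0364, -0.0406, -4.4, 0, 0, 1], [0.0045, -0.0331, -0.0433, -4.4, 0, 0, 1], [0.0045, -0.0297, -0.0457, -4.4, 0, 0, 1], [0.0045, -0.0261, -0.0478, -4.4, 0, 0, 1], [0.0045, -0.0224, -0.0497, -4.4, 0, 0, 1], [0.0045, -0.0185, -0.0513, -4.4, 0, 0, 1], [0.0045, -0.0145, -0.0525, -4.4, 0, 0, 1]])

```text
time_s: 1.1
eef_pos: [0.364, -0.1606, 0.2061]
eef_rot: [0.31, 0.636, 0.31, -0.635]
wrist_force: [1.7, 0.5, -0.4]
opening: 0.998
```

Call:
drive_tool(increments=[[0.0046, -0.0105, -0.0535, -4.4, 0, 0, 1], [0.0045, -0.0063, -0.0541, -4.4, 0, 0, 1], [0.0046, -0.0022, -0.0545, -4.5, 0, 0, 1], [0.0045, 0.0021, -0.0545, -4.4, 0, 0, 1], [0.0046, 0.0063, -0.0541, -4.5, 0, 0, 1], [0.0045, 0.0105, -0.0535, -4.4, 0, 0, 1], [0.0046, 0.0146, -0.0525, -4.5, 0, 0, 1], [0.0045, 0.0187, -0.0512, -4.4, 0, 0, 1], [0, 0, 0, 0, 0, 0, 1], [0, 0, 0, 0, 0, 0, 1]])

```text
time_s: 2.35
eef_pos: [0.561, 0.226, 0.1691]
eef_rot: [-0.488, -0.51, -0.489, 0.512]
wrist_force: [-0.2, 0.3, -0.2]
opening: 1.0
```

Run:
```python
from plan import *
st()
rows(p2w(-.068,.1045,.062),down(X[2]),4,1)
```

```text
t 2.35 pos [0.561  0.226  0.1691] press [-0.0686  0.1031] yaw-press 0.0 toolx [-0.002 -0.001 -1.   ] F [-0.2  0.3 -0.2] M [-0.03 -0.    0.01] op 1.0 q [ 0.19  0.32  1.59 -0.    1.23  0.23]
[0.0268, 0.0002, -0.0004, 0.0, 0.0, 0.0, 1],
[0.0268, 0.0002, -0.0003, 0.0, 0.0, 0.0, 1],
[0.0267, 0.0002, -0.0004, 0.0, 0.0, 0.0, 1],
[0.0268, 0.0002, -0.0003, 0.0, 0.0, 0.1, 1],
```

Call:
drive_tool(increments=[[0.026, 0.0002, -0.0004, 0, 0, 0, 1], [0.026, 0.0002, -0.0003, 0, 0, 0, 1], [0.026, 0.0002, -0.0003, 0, 0, 0, 1], [0.027, 0, -0.0003, 0, 0, 0, 1], [0, 0, 0, 0, 0, 0, 0], [0, 0, 0, 0, 0, 0, -1], [0, 0, 0, 0, 0, 0, -1], [0, 0, 0, 0, 0, 0, -1], [0, 0, 0, 0, 0, 0, -1], [0, 0, 0, 0, 0, 0, -1]])

```text
time_s: 3.6
eef_pos: [0.5635, 0.2277, 0.0679]
eef_rot: [0.489, 0.512, 0.488, -0.51]
wrist_force: [-5.4, -3.0, 13.8]
opening: 0.149
```

Run:
```python
from plan import *
st();c=snap('side','s1');cv2.imwrite('pics/s1c.png',cv2.resize(c['img'][190:390,170:400,::-1],None,fx=2.9,fy=2.9,interpolation=cv2.INTER_CUBIC))
```

```text
t 3.6 pos [0.5635 0.2277 0.0679] press [-0.0662  0.105 ] yaw-press 0.0 toolx [ 0.003  0.    -1.   ] F [-5.4 -3.  13.8] M [-0.32  0.55 -0.05] op 0.149 q [ 0.19  0.45  1.64 -0.    1.04  0.23]
```

View pics/s1c.png

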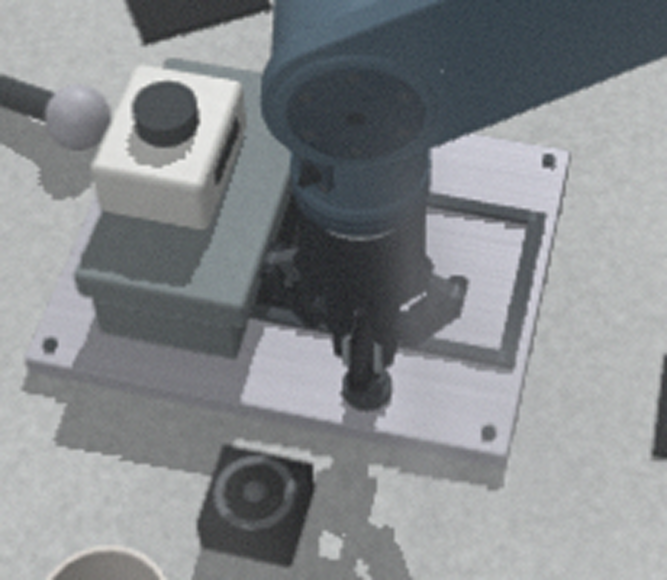

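The side crop shows both fingers around the wing at crop (365,360). The 14 N upward reading suggests the fingertips are resting on the hub, so I'll relieve that and then feel a small turn.

Call:
drive_tool(increments=[[-0.003, 0.0015, 0, 0, 0, 0, -1], [-0.001, 0.0005, 0, 0, 0, 0, -1], [0, 0, 0, 0, 0, 0, -1]])

```text
time_s: 4.03
eef_pos: [0.5635, 0.2277, 0.068]
eef_rot: [-0.488, -0.511, -0.489, 0.511]
wrist_force: [-1.4, 3.0, -7.6]
opening: 0.15
```

```bash
python3 -c "
from plan import *
st()"
```

```text
t 4.03 pos [0.5635 0.2277 0.068 ] press [-0.0662  0.1049] yaw-press -0.0 toolx [-0.002  0.    -1.   ] F [-1.4  3.  -7.6] M [ 0.52 -0.31 -0.01] op 0.15 q [0.19 0.46 1.64 0.   1.05 0.23]
```

Call:
drive_tool(increments=[[0, 0, 0, 2, 0, 0, -1], [0, 0, 0, 2, 0, 0, -1], [0, 0, 0, 0, 0, 0, -1]])

```text
time_s: 4.4
eef_pos: [0.5635, 0.2276, 0.0681]
eef_rot: [-0.47, -0.528, -0.471, 0.528]
wrist_force: [-2.3, 4.6, -11.4]
opening: 0.151
```

```bash
python3 -c "
from plan import *
st()"
```

```text
t 4.4 pos [0.5635 0.2276 0.0681] press [-0.0662  0.1049] yaw-press -4.1 toolx [-0.002  0.    -1.   ] F [ -2.3   4.6 -11.4] M [ 0.82 -0.21 -0.06] op 0.151 q [0.19 0.46 1.64 0.   1.05 0.3 ]
```

About 4° in this sense gives only 0.06 N m, close to the stated friction. Now I'll feel the other way.

Call:
drive_tool(increments=[[0.001, 0, 0, -2, 0, 0, -1], [0, 0, 0, -2, 0, 0, -1], [0, 0, 0, -1.5, 0, 0, -1], [0, 0, 0, -1.5, 0, 0, -1], [0, 0, 0, 0, 0, 0, -1]])

```text
time_s: 5.03
eef_pos: [0.5636, 0.2276, 0.068]
eef_rot: [0.5, 0.499, 0.502, -0.499]
wrist_force: [-5.6, 4.8, -5.1]
opening: 0.149
```

```bash
python3 -c "
from plan import *
st()"
```

```text
t 5.03 pos [0.5636 0.2276 0.068 ] press [-0.0661  0.1049] yaw-press 2.8 toolx [-0.002  0.001 -1.   ] F [-5.6  4.8 -5.1] M [ 0.71  0.35 -1.19] op 0.149 q [0.19 0.46 1.64 0.   1.05 0.18]
```

This way the moment rises to 1.2 N m, a hard stop. So loosening is +x tool turn (clockwise from above).

Call:
drive_tool(increments=[[0, 0, 0, 3, 0, 0, -1], [0, 0, 0, 6, 0, 0, -1], [0, 0, 0, 7, 0, 0, -1], [0, 0, 0, 7, 0, 0, -1], [0, 0, 0, 7, 0, 0, -1], [0, 0, 0, 0, 0, 0, -1]])

```text
time_s: 5.78
eef_pos: [0.5633, 0.2276, 0.068]
eef_rot: [-0.355, -0.611, -0.356, 0.612]
wrist_force: [-5.5, 4.3, -4.0]
opening: 0.15
```

```bash
python3 -c "
from plan import *
st()"
```

```text
t 5.78 pos [0.5633 0.2276 0.068 ] press [-0.0664  0.1048] yaw-press -27.1 toolx [-0.002 -0.    -1.   ] F [-5.5  4.3 -4. ] M [ 0.42  0.53 -0.01] op 0.15 q [0.19 0.46 1.64 0.   1.05 0.71]
```

Call:
drive_tool(increments=[[0, 0, 0, 7, 0, 0, -1], [0, 0, 0, 7, 0, 0, -1], [0, 0, 0, 7, 0, 0, -1], [0, 0, 0, 7, 0, 0, -1], [0, 0, 0, 7, 0, 0, -1], [0, 0, 0, 7, 0, 0, -1], [0, 0, 0, 7, 0, 0, -1], [0, 0, 0, 5, 0, 0, -1], [0, 0, 0, 0, 0, 0, -1]])

```text
time_s: 6.9
eef_pos: [0.5628, 0.2278, 0.068]
eef_rot: [-0.039, -0.705, -0.039, 0.707]
wrist_force: [-7.0, 5.2, -2.9]
opening: 0.148
```

```bash
python3 -c "
from plan import *
st()"
```

```text
t 6.9 pos [0.5628 0.2278 0.068 ] press [-0.0669  0.105 ] yaw-press -81.1 toolx [-0.003 -0.    -1.   ] F [-7.   5.2 -2.9] M [ 0.34  1.   -0.  ] op 0.148 q [0.19 0.46 1.64 0.   1.05 1.65]
```

Call:
drive_tool(increments=[[0, 0, 0, 3, 0, 0, -1], [0, 0, 0, 2, 0, 0, -1], [0, 0, 0, 1.5, 0, 0, -1], [0, 0, 0, 1.5, 0, 0, -1], [0, 0, 0, 0, 0, 0, -1]])

```text
time_s: 7.52
eef_pos: [0.5627, 0.2279, 0.068]
eef_rot: [0.008, -0.706, 0.009, 0.708]
wrist_force: [-6.2, 6.3, -3.0]
opening: 0.148
```

```bash
python3 -c "
from plan import *
st()"
```

```text
t 7.53 pos [0.5627 0.2279 0.068 ] press [-0.067   0.1051] yaw-press -88.8 toolx [-0.003 -0.001 -1.   ] F [-6.2  6.3 -3. ] M [0.45 1.06 1.19] op 0.148 q [ 0.19  0.46  1.64 -0.    1.05  1.79]
```

Stop felt (1.2 N m at 88.8°). Unload, release and lift.

Call:
drive_tool(increments=[[0, 0, 0, -2.3, 0, 0, -1], [0, 0, 0, 0, 0, 0, -1], [0, 0, 0, 0, 0, 0, -0.2], [0, 0, 0, 0, 0, 0, -0.2], [0, 0, 0, 0, 0, 0, -0.2], [-0.02, 0, 0, 0, 0, 0, -0.2], [-0.04, 0, 0, 0, 0, 0, -0.2], [-0.04, 0, 0, 0, 0, 0, -0.2], [0, 0, 0, 0, 0, 0, -0.2]])

```text
time_s: 8.65
eef_pos: [0.5675, 0.2279, 0.1739]
eef_rot: [0.004, 0.71, 0.005, -0.704]
wrist_force: [-0.3, 0.6, 0.4]
opening: 0.4
```

Run:
```python
from plan import *
st();c=snap('side','s2');cv2.imwrite('pics/s2c.png',cv2.resize(c['img'][190:390,170:400,::-1],None,fx=2.9,fy=2.9,interpolation=cv2.INTER_CUBIC))
```

```text
t 8.65 pos [0.5675 0.2279 0.1739] press [-0.0622  0.1054] yaw-press -86.7 toolx [ 0.01   0.002 -1.   ] F [-0.3  0.6  0.4] M [ 0.04 -0.    0.03] op 0.4 q [ 0.19  0.32  1.58 -0.    1.23  1.75]
```

View pics/s2c.png

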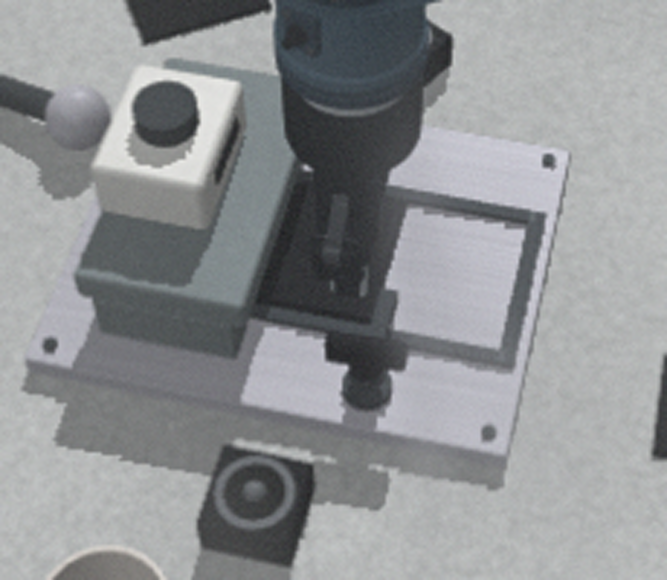

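The wing now lies along x at crop (365,350), so the knob has turned. Next I'll go above the panel with the fingers shut.

Run:
```python
from plan import *
st()
s=rows(p2w(-.026,0,.15),down(X[2]-np.pi/2),4,-1)
print();rows(p2w(-.026,0,.06),down(X[2]-np.pi/2),3,-1,s)
```

```text
t 8.7 pos [0.566  0.2276 0.1713] press [-0.0637  0.105 ] yaw-press -86.7 toolx [ 0.006  0.001 -1.   ] F [-0.6 -1.   0.3] M [ 0.04 -0.02 -0.02] op 0.405 q [ 0.19  0.32  1.58 -0.    1.23  1.75]
[0.0054, 0.0267, -0.0079, 0.8, -0.1, 0.0, -1],
[0.0053, 0.0266, -0.0082, 0.8, -0.1, 0.0, -1],
[0.0053, 0.0265, -0.0086, 0.8, -0.1, 0.0, -1],
[0.0053, 0.0265, -0.0091, 0.9, -0.0, 0.1, -1],

[0.03, -0.0, 0.0, -0.0, -0.0, -0.0, -1],
[0.03, -0.0, 0.0, -0.0, -0.0, -0.0, -1],
[0.03, -0.0001, 0.0001, -0.0, -0.0, -0.0, -1],
```

Call:
drive_tool(increments=[[0.0054, 0.0267, -0.008, 0.8, 0, 0, -1], [0.0053, 0.0266, -0.008, 0.8, 0, 0, -1], [0.0053, 0.0265, -0.0085, 0.8, 0, 0, -1], [0.0053, 0.0265, -0.009, 0.9, 0, 0, -1], [0, 0, 0, 0, 0, 0, -1], [0.03, 0, 0, 0, 0, 0, -1], [0.03, 0, 0, 0, 0, 0, -1], [0.025, 0, 0, 0, 0, 0, -1], [0, 0, 0, 0, 0, 0, -1], [0, 0, 0, 0, 0, 0, -1]])

```text
time_s: 9.95
eef_pos: [0.5973, 0.1213, 0.0624]
eef_rot: [-0.016, 0.707, -0.016, -0.707]
wrist_force: [0.2, 0.4, 0.2]
opening: 0.001
```

Run:
```python
from plan import *
st();c=snap('side','s3');cv2.imwrite('pics/s3c.png',cv2.resize(c['img'][190:390,170:400,::-1],None,fx=2.9,fy=2.9,interpolation=cv2.INTER_CUBIC))
```

```text
t 9.95 pos [0.5973 0.1213 0.0624] press [-0.0277  0.0002] yaw-press -90.0 toolx [ 0.001  0.    -1.   ] F [0.2 0.4 0.2] M [-0.01 -0.06  0.01] op 0.001 q [0.01 0.47 1.63 0.   1.04 1.62]
```

View pics/s3c.png

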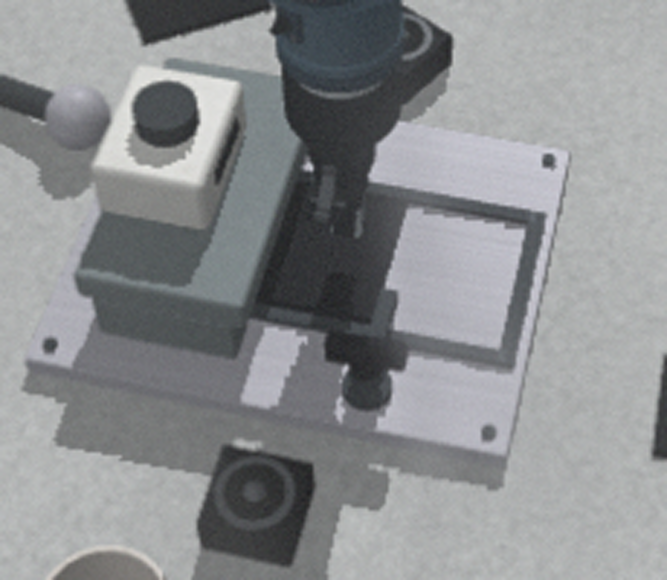

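The shut fingers are above the bare top at crop (345,235), clear of the bridge. Lowering to feel for contact.

Call:
drive_tool(increments=[[0.015, 0, 0, 0, 0, 0, -1], [0.008, 0, 0, 0, 0, 0, -1], [0.002, 0, 0, 0, 0, 0, -1], [0, 0, 0, 0, 0, 0, -1]])

```text
time_s: 10.5
eef_pos: [0.5968, 0.1207, 0.0363]
eef_rot: [0.016, -0.707, 0.016, 0.707]
wrist_force: [1.3, -0.0, 0.5]
opening: -0.001
```

Call:
drive_tool(increments=[[0.001, 0, 0, 0, 0, 0, -1], [0, 0, 0, 0, 0, 0, -1]])

```text
time_s: 10.75
eef_pos: [0.5971, 0.1208, 0.0358]
eef_rot: [-0.016, 0.707, -0.016, -0.707]
wrist_force: [0.7, 0.1, 0.8]
opening: -0.005
```

Call:
drive_tool(increments=[[0.001, 0, 0, 0, 0, 0, -1], [0, 0, 0, 0, 0, 0, -1]])

```text
time_s: 11.0
eef_pos: [0.5974, 0.1208, 0.0351]
eef_rot: [-0.016, 0.707, -0.016, -0.707]
wrist_force: [-0.3, 0.4, 3.0]
opening: -0.002
```

Call:
drive_tool(increments=[[0.001, 0, 0, 0, 0, 0, -1], [0, 0, 0, 0, 0, 0, -1]])

```text
time_s: 11.25
eef_pos: [0.5981, 0.1208, 0.0351]
eef_rot: [-0.016, 0.708, -0.016, -0.706]
wrist_force: [-1.7, 0.6, 9.0]
opening: -0.003
```

9 N contact. Tool +z is the drawing direction; start with a short drag.

Call:
drive_tool(increments=[[0, 0, 0.003, 0, 0, 0, -1], [0, 0, 0.004, 0, 0, 0, -1], [0, 0, 0.005, 0, 0, 0, -1], [0, 0, 0.005, 0, 0, 0, -1], [0, 0, 0.003, 0, 0, 0, -1], [0, 0, 0, 0, 0, 0, -1]])

```text
time_s: 12.0
eef_pos: [0.5783, 0.1217, 0.0351]
eef_rot: [-0.016, 0.708, -0.016, -0.706]
wrist_force: [-0.6, -0.9, 6.9]
opening: 0.0
```

Run:
```python
from plan import *
st();c=snap('side','s4');cv2.imwrite('pics/s4c.png',cv2.resize(c['img'][190:390,170:400,::-1],None,fx=2.9,fy=2.9,interpolation=cv2.INTER_CUBIC))
```

```text
t 12.0 pos [0.5783 0.1217 0.0351] press [-0.0467 -0.0003] yaw-press -90.0 toolx [ 0.003  0.    -1.   ] F [-0.6 -0.9  6.9] M [ 0.01  0.11 -0.02] op 0.0 q [ 0.01  0.48  1.69 -0.    0.97  1.62]
```

View pics/s4c.png

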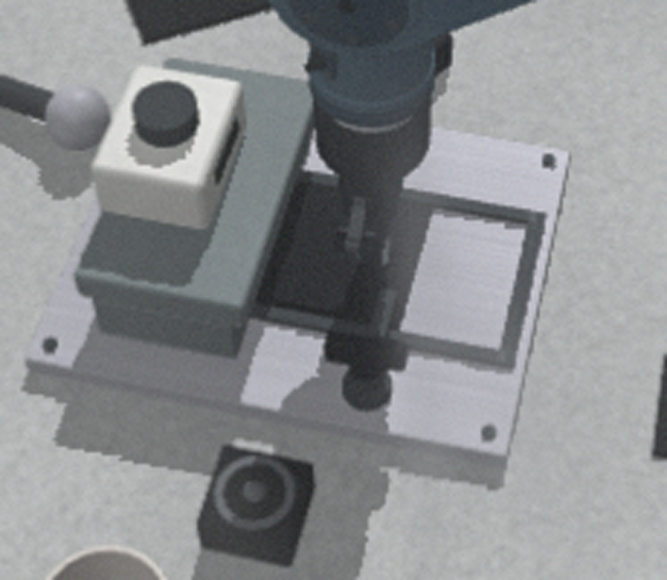

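The bright bed's left end moved from about (408,205) to (432,212), so the panel follows and its edge is already under the raised foot. Continue.

Call:
drive_tool(increments=[[0, 0, 0.004, 0, 0, 0, -1], [0, 0, 0.005, 0, 0, 0, -1], [0, 0, 0.005, 0, 0, 0, -1], [0, 0, 0.005, 0, 0, 0, -1], [0, 0, 0.005, 0, 0, 0, -1], [0, 0, 0.004, 0, 0, 0, -1], [0, 0, 0.002, 0, 0, 0, -1]])

```text
time_s: 12.92
eef_pos: [0.5487, 0.123, 0.0351]
eef_rot: [-0.016, 0.708, -0.016, -0.706]
wrist_force: [1.6, 0.5, 6.3]
opening: 0.0
```

Call:
drive_tool(increments=[[0, 0, 0.004, 0, 0, 0, -1], [0, 0, 0.005, 0, 0, 0, -1], [0, 0, 0.005, 0, 0, 0, -1], [0, 0, 0.005, 0, 0, 0, -1], [0, 0, 0.005, 0, 0, 0, -1], [0, 0, 0.004, 0, 0, 0, -1], [0, 0, 0.002, 0, 0, 0, -1], [0, 0, 0, 0, 0, 0, -1]])

```text
time_s: 13.92
eef_pos: [0.5186, 0.1244, 0.0351]
eef_rot: [-0.016, 0.708, -0.016, -0.706]
wrist_force: [0.3, -0.0, 8.4]
opening: 0.002
```

Run:
```python
from plan import *
st();c=snap('side','s5');cv2.imwrite('pics/s5c.png',cv2.resize(c['img'][190:390,170:400,::-1],None,fx=2.9,fy=2.9,interpolation=cv2.INTER_CUBIC))
```

```text
t 13.93 pos [0.5186 0.1244 0.0351] press [-0.1064 -0.0003] yaw-press -90.0 toolx [ 0.004  0.    -1.   ] F [ 0.3 -0.   8.4] M [ 0.04 -0.01 -0.02] op 0.002 q [ 0.01  0.37  1.84 -0.    0.92  1.63]
```

View pics/s5c.png

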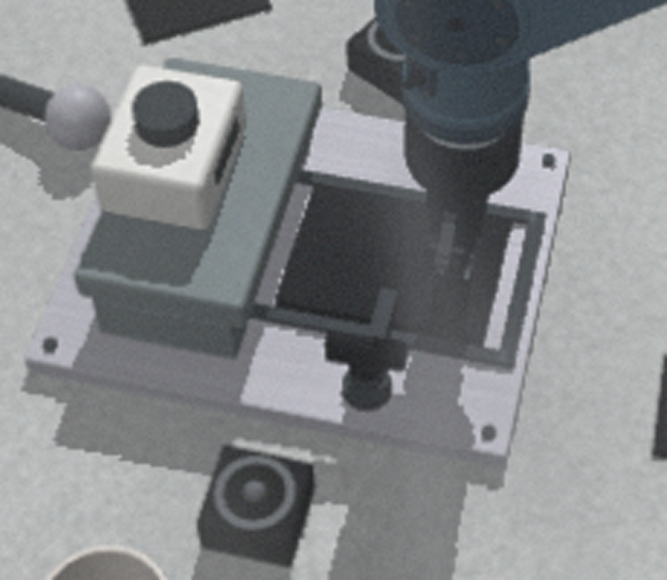

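The panel's near edge is at about crop (495,285), roughly 12 mm from the stop's face. Closing in slowly and watching Fx.

Call:
drive_tool(increments=[[0, 0, 0.002, 0, 0, 0, -1], [0, 0, 0.003, 0, 0, 0, -1], [0, 0, 0.002, 0, 0, 0, -1], [0, 0, 0.001, 0, 0, 0, -1], [0, 0, 0.001, 0, 0, 0, -1], [0, 0, 0, 0, 0, 0, -1]])

```text
time_s: 14.72
eef_pos: [0.51, 0.1248, 0.0351]
eef_rot: [-0.016, 0.708, -0.016, -0.705]
wrist_force: [0.9, -0.3, 7.4]
opening: 0.0
```

Call:
drive_tool(increments=[[0, 0, 0.001, 0, 0, 0, -1], [0, 0, 0, 0, 0, 0, -1]])

```text
time_s: 14.98
eef_pos: [0.509, 0.1248, 0.0351]
eef_rot: [-0.016, 0.708, -0.016, -0.705]
wrist_force: [0.4, 0.3, 7.1]
opening: -0.0
```

Call:
drive_tool(increments=[[0, 0, 0.001, 0, 0, 0, -1], [0, 0, 0, 0, 0, 0, -1]])

```text
time_s: 15.22
eef_pos: [0.508, 0.1249, 0.035]
eef_rot: [-0.016, 0.708, -0.016, -0.705]
wrist_force: [0.9, -0.1, 7.0]
opening: -0.001
```

Run:
```python
from plan import *
st();c=snap('side','s6');cv2.imwrite('pics/s6c.png',cv2.resize(c['img'][240:340,290:380,::-1],None,fx=6,fy=6,interpolation=cv2.INTER_CUBIC))
```

```text
t 15.22 pos [0.508  0.1249 0.035 ] press [-0.1171 -0.0003] yaw-press -90.0 toolx [ 0.004  0.    -1.   ] F [ 0.9 -0.1  7. ] M [ 0.04 -0.14  0.  ] op -0.001 q [ 0.01  0.36  1.87 -0.    0.91  1.63]
```

View pics/s6c.png

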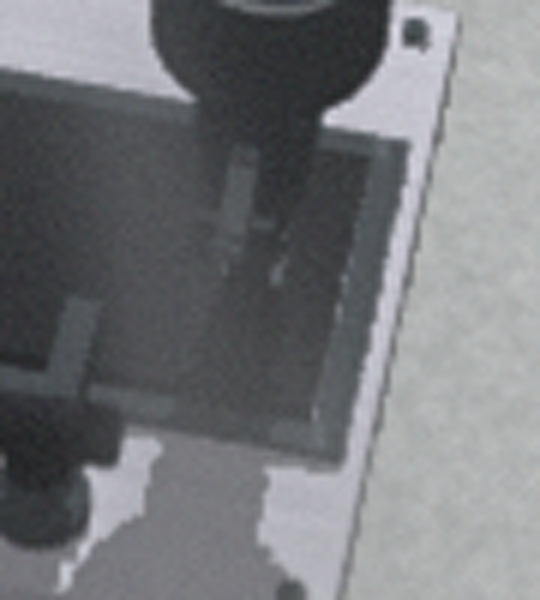

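A very thin bright line remains at crop (315,405) to (345,275), about 1–2 mm. A bit more, in 0.7–1 mm steps.

Call:
drive_tool(increments=[[0, 0, 0.001, 0, 0, 0, -1], [0, 0, 0, 0, 0, 0, -1]])

```text
time_s: 15.52
eef_pos: [0.507, 0.1249, 0.0351]
eef_rot: [-0.016, 0.708, -0.016, -0.705]
wrist_force: [1.2, 0.9, 6.9]
opening: 0.002
```

Call:
drive_tool(increments=[[0, 0, 0.0007, 0, 0, 0, -1], [0, 0, 0, 0, 0, 0, -1]])

```text
time_s: 15.78
eef_pos: [0.5068, 0.1249, 0.0351]
eef_rot: [-0.016, 0.709, -0.016, -0.705]
wrist_force: [3.8, -0.0, 6.5]
opening: -0.002
```

Call:
drive_tool(increments=[[0, 0, 0.0007, 0, 0, 0, -1], [0, 0, 0, 0, 0, 0, -1]])

```text
time_s: 16.02
eef_pos: [0.5063, 0.1249, 0.0351]
eef_rot: [-0.016, 0.709, -0.016, -0.705]
wrist_force: [5.1, 0.1, 5.1]
opening: -0.002
```

Run:
```python
from plan import *
st();c=snap('side','s7');cv2.imwrite('pics/s7c.png',cv2.resize(c['img'][240:340,290:380,::-1],None,fx=6,fy=6,interpolation=cv2.INTER_CUBIC))
```

```text
t 16.02 pos [0.5063 0.1249 0.0351] press [-0.1187 -0.0003] yaw-press -90.0 toolx [ 0.006  0.    -1.   ] F [5.1 0.1 5.1] M [-0.07 -0.79  0.02] op -0.002 q [ 0.01  0.35  1.88 -0.    0.91  1.63]
```

View pics/s7c.png

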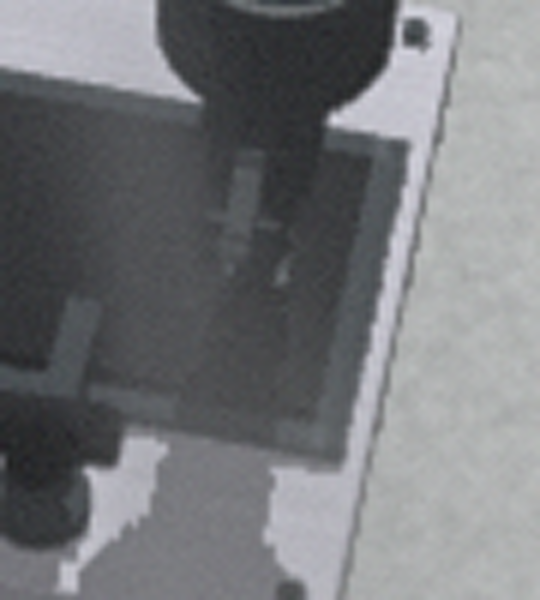

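The gap has closed at crop (335,330), with Fx risen to 5 N. Lift off straight, then back away to look.

Call:
drive_tool(increments=[[-0.001, 0, 0, 0, 0, 0, -1], [-0.002, 0, 0, 0, 0, 0, -1], [-0.01, 0, 0, 0, 0, 0, -1], [-0.03, 0, 0, 0, 0, 0, -1], [-0.05, 0, 0, 0, 0, 0, -1], [-0.05, 0, 0.03, 0, 0, 0, -1], [-0.02, 0, 0.05, 0, 0, 0, -1], [0, 0, 0.05, 0, 0, 0, -1], [0, 0, 0, 0, 0, 0, -1], [0, 0, 0, 0, 0, 0, -1]])

```text
time_s: 17.32
eef_pos: [0.3743, 0.1308, 0.1972]
eef_rot: [-0.016, 0.707, -0.016, -0.706]
wrist_force: [0.3, 0.3, 0.8]
opening: 0.001
```

Run:
```python
from plan import *
st();c=snap('side','s8');cv2.imwrite('pics/s8c.png',cv2.resize(c['img'][190:390,170:400,::-1],None,fx=2.9,fy=2.9,interpolation=cv2.INTER_CUBIC))
c=snap('top','t8');cv2.imwrite('pics/t8c.png',cv2.resize(c['img'][115:305,155:405,::-1],None,fx=3.15,fy=3.15,interpolation=cv2.INTER_CUBIC)[:600])
```

```text
t 17.32 pos [0.3743 0.1308 0.1972] press [-0.2509 -0.0003] yaw-press -90.0 toolx [ 0.001  0.    -1.   ] F [0.3 0.3 0.8] M [-0.02 -0.05  0.09] op 0.001 q [ 0.03 -0.2   2.08 -0.    1.26  1.65]
```

View pics/s8c.png

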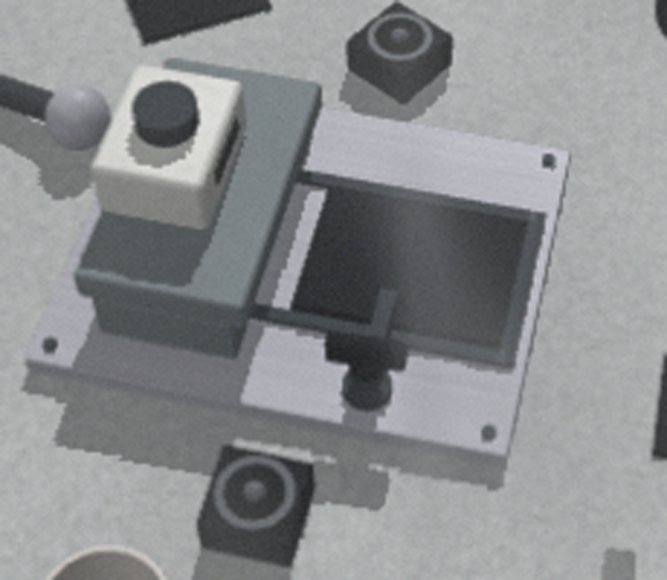

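View pics/t8c.png

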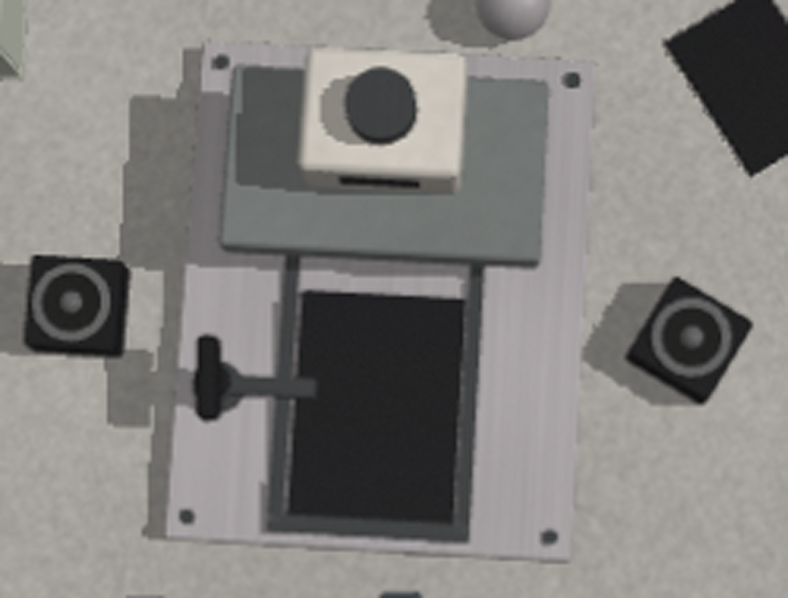

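Both views show the panel against the stop with no bright gap, the wing along x at top crop (208,378), and the speakers unmoved. I'll check squareness and the seat numerically.

Run:
```python
from plan import *
t=load('t8');g=t['img'].astype(float).sum(2)/3;g0=c['img'].astype(float).sum(2)/3
def edge(g,u0,u1,v0,v1,z,sgn):
    P=[]
    for u in range(u0,u1+1):
        d=sgn*np.diff(g[v0:v1+1,u]);k=d.argmax();a=d[max(k-1,0):k+2];w=np.clip(a,0,None);v=v0+.5+ (w*np.arange(max(k-1,0),max(k-1,0)+len(a))).sum()/w.sum()
        P.append(w2p(atz(t,u,v,z)))
    P=np.array(P);f=np.polyfit(P[:,1],P[:,0],1);res=P[:,0]-np.polyval(f,P[:,1]);m=abs(res)<.0015;f=np.polyfit(P[m,1],P[m,0],1)
    return f[1].round(4),np.degrees(np.arctan(f[0])).round(2),len(P),m.sum()
print('rear edge of panel',edge(g,253,299,203,213,.024,-1))
print('start: near edge',edge(g0,256,299,230,243,.024,1))
print('base front edge',edge(g,215,330,282,298,.018,-1))
print('speaker shift px',[cv2.phaseCorrelate(g0[y-22:y+22,x-22:x+22].copy(),g[y-22:y+22,x-22:x+22].copy())[0] for x,y in((179,211),(374,222))])
s7=load('s8');gs=s7['img'].astype(int)
for y in range(262,312,6): print(y,[int(v) for v in s7['img'][y,335:362].sum(1)//3])
```

```text
rear edge of panel (np.float64(-0.0004), np.float64(0.02), 47, np.int64(47))
start: near edge (np.float64(-0.0606), np.float64(0.13), 44, np.int64(44))
base front edge (np.float64(-0.1686), np.float64(0.08), 116, np.int64(87))
speaker shift px [(0.564872322655166, 0.47120223580805387), (0.5126498719110479, 0.49673690577444773)]
262 [79, 88, 83, 81, 84, 86, 81, 82, 85, 85, 85, 83, 87, 91, 89, 101, 113, 122, 166, 169, 184, 187, 184, 185, 189, 189, 186]
268 [69, 64, 62, 66, 64, 63, 63, 66, 65, 63, 65, 62, 63, 60, 60, 64, 74, 87, 88, 86, 82, 80, 108, 192, 192, 184, 120]
274 [65, 68, 66, 65, 67, 66, 63, 69, 66, 65, 65, 62, 64, 63, 66, 77, 89, 83, 85, 83, 81, 122, 186, 189, 169, 115, 171]
280 [69, 71, 70, 65, 64, 68, 66, 68, 62, 65, 61, 60, 65, 66, 81, 85, 83, 86, 80, 107, 184, 195, 186, 151, 121, 169, 174]
286 [77, 74, 74, 73, 72, 68, 70, 68, 64, 67, 65, 65, 70, 80, 87, 82, 86, 83, 113, 189, 190, 183, 126, 120, 162, 166, 166]
292 [80, 76, 77, 75, 73, 73, 72, 74, 71, 71, 67, 76, 85, 88, 84, 87, 81, 116, 188, 192, 179, 125, 163, 172, 172, 174, 174]
298 [80, 79, 82, 77, 79, 76, 78, 77, 75, 75, 87, 90, 88, 87, 84, 89, 131, 182, 185, 163, 114, 158, 165, 163, 166, 164, 161]
304 [87, 80, 87, 85, 85, 80, 84, 78, 85, 93, 96, 90, 88, 93, 112, 175, 185, 177, 147, 119, 164, 164, 163, 164, 164, 169, 173]
310 [99, 97, 94, 92, 92, 90, 89, 97, 102, 98, 96, 91, 96, 121, 179, 181, 175, 123, 121, 167, 171, 165, 168, 162, 161, 166, 170]
```

Run:
```python
from plan import *
c0=load('top0');t=load('t8')
for x,y in((179,211),(374,222),(150,100)): print(x,y,np.abs(c0['img'][y-22:y+22,x-22:x+22].astype(int)-t['img'][y-22:y+22,x-22:x+22]).mean().round(2))
st();print(hand_in())
```

```text
179 211 4.31
374 222 2.57
150 100 3.68
t 17.43 pos [0.3747 0.1307 0.1969] press [-0.2504 -0.0004] yaw-press -90.0 toolx [ 0.  0. -1.] F [ 0.2  0.9 -0.2] M [ 0.05 -0.01  0.04] op 0.002 q [ 0.03 -0.2   2.08 -0.    1.26  1.65]
the job is handed in; nothing more can be done
None
```

The panel is home against the front stop, the knob is fully loosened with the lock foot raised, and I handed the job in at 17.4 s of the 48 s limit.

- **Knob:** I gripped the wing and felt both ways. Counter-clockwise from above it stopped hard at about 1.2 N m. Clockwise it turned freely until the end stop, also about 1.2 N m, at about 1.5 rad. I eased off that stop by about 2° before letting go. The last pictures show the wing turned a quarter turn.
- **Panel:** I dragged it about 92 mm with 5–9 N of fingertip pressure until it met the stop. The push force rose to about 5 N, and I lifted straight off.

**Last checks:**
- **Seat:** The camera shows no gap at the stop, and the panel's far edge is square to within 0.1°. From the camera alone the near edge works out at -150.4 mm against the nominal -150. However, the press outline itself reads up to 2 mm off, so I relied on the force rise and the closed gap.
- **Speakers:** Neither has visibly moved. One image-shift check gave about 0.5 px for both, which I took as a bias of that method. A direct picture difference was at the level of an untouched area for speaker B and slightly above it for speaker A, where the turned knob's shadow now falls close by.
- **Robot:** It is clear of everything, with the force reading near zero.

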